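# Roll down the laminate on a bedside medicine chart

### The job

The long medicine chart has just had a stiff laminate sheet stuck on. Take the roller with the wide drum from the white tray and roll it lengthwise along the middle of the long sheet, from close to one end to close to the other, pressing it steadily about half-way down on its springs but never bearing down hard. Then stand the roller upright on the white tray again and let go.

Things in the scene. Friction and masses are not known exactly. Their poses are not given: they have to be found in the camera images.
- roller_grip (a point): Centre of the wooden grip, 26 (x) x 44 (y) x 46 mm high, of the loose wide roller (0.3 kg); pinch it along x. z up. Black drum below: radius 18, 60 wide, axle along y under the grip, rolls along x; its lowest line is 71 below this point, a steel bridge 23 below. Stands on skids (76 long, 72 wide over all, 2 off the ground), leaning up to 3 deg. The slim roller (20 mm drum) is not wanted.
- chart_centre (a point): Top centre of the long white laminate sheet with ruled grid, 200 (x, length) x 110 (y) x 5 mm, top 30 above the table, z up. Sprung on a fixed board: pressed anywhere it sinks straight down, level, at 2 N plus 1 N per mm, and stops hard at 10 mm (12 N); half-way is 5 mm, 7 N; let go, it rises. The 100 mm square sheet farther back is not wanted.
- tray_in (a point): Centre of the inner floor of the fixed white ceramic tray, inside 148 (x) x 268 (y) mm, rim 12 mm above this floor, floor 6 mm above the table, z up. The two rollers stand on it about 130 mm apart along y, their grip centres 71 mm above this floor.
- roller_drum (a joint): Turning angle of the wide roller's drum about its axle in rad, 0 at the start; it changes 1 rad per 18 mm rolled, sign by direction, and turns freely with slight friction.
Not all that is in view belongs to the job. Leave any blue or turquoise look-alike of the part that bears roller_grip alone.

How it is judged:
By the outcome, as a careful person would: the job done as asked, in the order asked, and still so for the second after the job is handed in, with the robot touching nothing.
It also fails if it takes over 54 s, if anything falls off the work surface, if the arm or the gripper's body presses on something with over 40 N, if the wrist force passes 120 N, or if a joint passes its speed limit or range.

### The arm

A 6-joint arm with a two-finger parallel gripper is mounted at the origin on the work surface. World frame = base frame: x ahead of the robot, y to its left, z up, the work surface at z = 0. Lengths are in m, angles in rad, forces in N, time in s.
With the tool pointing down it reaches from about 0.35 to 0.975 m from the base axis. Payload 4.9 kg.
Tool frame: the origin (TCP) lies at the very end of the fingers, on their centre line; the grasp point (between the pads) lies 19 mm behind it (manip.hold_point_z is the distance from the TCP to the grasp point, in m); z points along the fingers, x is the direction in which the jaws open and shut, and the axes are right-handed (so a half turn about z gives the same grasp; the last joint's range is limited). The gripper opens to 85 mm and grips with 20 to 120 N. Pads are 22 mm wide; open, the fingers measure 114 mm over their backs; the gripper's body (76 mm by 85 mm) begins 54 mm behind the grasp point. The pads swing forward as they close: fully open they stand 13 mm farther back than shut.
Start: joints at [1.014, 0.053, 1.613, -0, 1.476, -0.119], TCP at [0.265, 0.566, 0.231] pointing down, gripper open.
Joint ranges: [-3.01, 3.01], [-1.01, 2.22], [0.06, 2.58], [-1.02, 4.17], [0.09, 2.62], [-3.14, 3.14]. Speed limits (rad/s): [2.57, 2.57, 3.14, 3.14, 3.14, 3.14].

### API

Orientations are given as a unit quaternion [w, x, y, z].
In Python, from plant import manip gives the robot as it stands.
- The arm moves only by the shell command python3 -m handwheel 'ROWS' [OPENING]. ROWS is JSON, a list of rows, each an object of numbers: "dx", "dy", "dz": the shift along the tool's x, y, z in m; "ax", "ay", "az": the turn, a rotation vector about the tool's x, y, z in rad. In form: [{"dx": .., "dy": .., "dz": .., "ax": .., "ay": .., "az": ..}, ...]. A call has 1 to 5 rows; each row is the pose to reach, as a shift and turn from the pose commanded when the call began, along the tool's axes at that moment; what a row does not reach only later rows make up. A row lasts 1/8 s, in which the tool goes at most 62.5 mm and 10.7 degrees, less where a joint would pass 70% of its speed; a pose out of reach is approached as far as the arm can. A call with a gripper value outside its range is refused whole. OPENING is the closure in counts, from 0 (fully open) to 255 (shut), set as the call begins (- or left out, the last holds). The fingers move at their own pace and stop on an object; the grip force is fixed at half the most. Time passes only in rows, so rows that repeat a pose let the fingers close. It gives the time, the measured TCP pose, the force and the opening at its end, in the units of the state.
- manip.state(): the state, without advancing time (a new reading comes with each control period).
- manip.grab_frame(name): name is "scene" or "side" or "wrist"; returns a dict with "image" (420x560x3 uint8, blue, green, red), "z_map" (420x560 float32, m along the optical axis (not along the pixel's ray), 0 where there is no reading), "K" (3x3 intrinsics, pixels), "xyz" and "rotation" of the camera in the world. Camera axes: x right, y up, looking along -z (the intrinsics and any distortion apply to the point x, -y, -z); pixel columns grow to the right and rows downward; lengths in m; the calibration is good to about 2 mm. The wrist camera is an equidistant fisheye: a pixel r from the principal point sees the ray r / f radians off the axis. A picture is of the moment at which its call begins.
- manip.job_done(): hands the job in, once; it reports no verdict.
The state is a dict: "time": time; "joint_pos": joint angles; "joint_vel": joint speeds; "joint_efforts": joint torques, N m; "tool_pos": TCP position; "tool_rot": TCP orientation; "contact_force": force on the tool from outside, world axes, zero at the start; "ft_torque": the same for the moment, N m; "gripper_width": opening from 0.0 (shut) to 1.0 (fully open).
Only numpy, scipy, OpenCV 4.12 (cv2) and the standard library are available. Lean on these libraries where they do the work, as an engineer would, in place of code of your own. Each camera call takes 0.05 s, during which the arm holds its last target.

## Working session

There is one attempt and no reset: what is moved stays moved. The work goes in short steps, Python scripts to look and compute and a shell command to move; the robot and the scene stay as the last step left them, time stands still between calls to the robot, and variables do not carry over. Pictures are saved under pics/ and viewed, and the job is handed in when it is done.

```bash
mkdir -p pics; ls; python3 - <<'E'
from plant import manip
import cv2,numpy as np
s=manip.state();print(s)
for n in("scene","side","wrist"):
    f=manip.grab_frame(n);cv2.imwrite(f"pics/{n}0.png",f["image"]);np.savez(f"pics/{n}0.npz",**f);print(n,f["K"].tolist(),f["xyz"],np.array(f["rotation"]).tolist())
E
```

```text
pics
{'time': 0.0, 'joint_pos': array([ 1.01400492e+00,  5.33626956e-02,  1.61427862e+00,  3.26597610e-05,
        1.47601594e+00, -1.19017235e-01]), 'joint_vel': array([-0.00118307, -0.00035866, -0.00039695, -0.00117002, -0.00249272,
       -0.00084907]), 'joint_efforts': array([-2.47220305e-04, -3.93699038e+01, -3.70168269e+01, -1.46591028e-04,
        7.42087956e-03,  8.40321434e-06]), 'tool_pos': array([0.26462407, 0.56553048, 0.2300686 ]), 'tool_rot': array([ 4.32030037e-04,  8.43778970e-01,  5.36689840e-01, -9.37688622e-04]), 'contact_force': array([-0.41834495,  0.57793884,  0.68317645]), 'ft_torque': array([-0.02759328,  0.0160583 ,  0.03028856]), 'gripper_width': 0.9973701393956154}
scene [[379.90536629701376, 0.0, 279.2313770739215], [0.0, 379.90536629701376, 203.00414018906667], [0.0, 0.0, 1.0]] [1.12573315 0.31905989 0.52889991] [0.4342810371065605, 0.23327304015173234, 0.4087071231217028, 0.7680769213155672]
side [[444.04430999750764, 0.0, 279.34812897745707], [0.0, 444.04430999750764, 209.90577963812285], [0.0, 0.0, 1.0]] [-0.10733294 -0.8362203   0.63131866] [0.8121596430896981, 0.4822381172472833, -0.17372847495992488, -0.27867818249426773]
wrist [[325.19226210127806, 0.0, 280.2265964742263], [0.0, 325.19226210127806, 211.81522913141328], [0.0, 0.0, 1.0]] [0.18829756 0.60065893 0.37312345] [0.8322474914679682, -0.14001847556870248, -0.08843979870210275, 0.5290910521358515]
```

View pics/scene0.png

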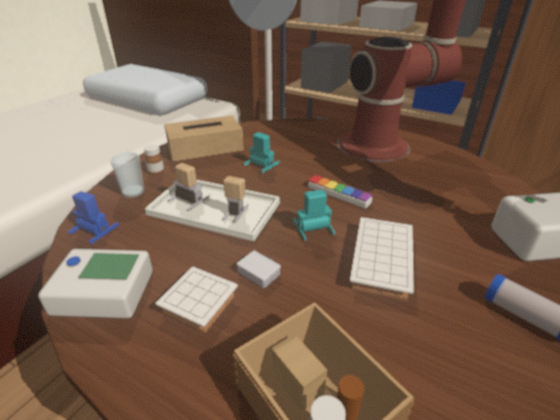

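View pics/side0.png

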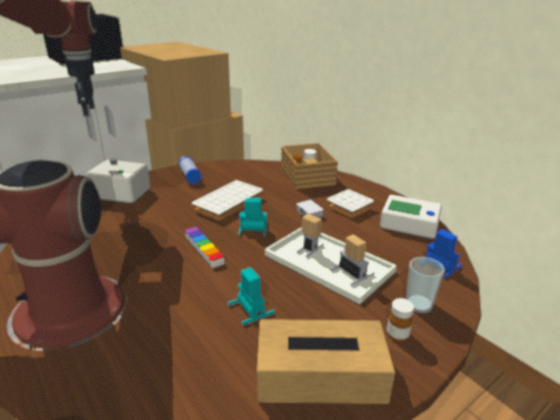

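View pics/wrist0.png

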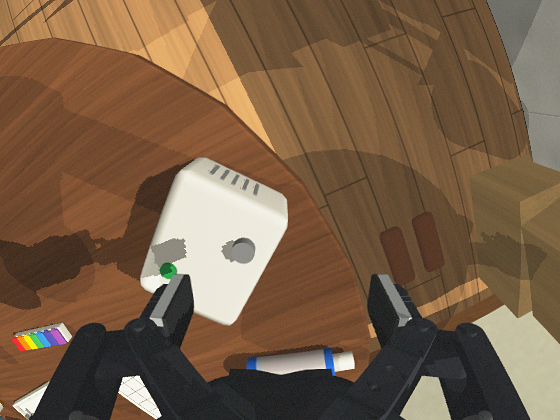

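The scene view shows the wide roller at about (186,190), the slim one at (235,195), the long chart at (385,255) and the tray at (213,207). In the side view the wide roller is at about (353,258).

```bash
cat > h.py <<'E'
import numpy as np,cv2
from scipy.spatial.transform import Rotation as R
def load(n): return dict(np.load(f"pics/{n}.npz"))
def rot(f):
    r=np.array(f["rotation"]); return R.from_quat(r[[1,2,3,0]]).as_matrix() if r.size==4 else r
def cloud(f):
    K=f["K"];z=f["z_map"];v,u=np.mgrid[:z.shape[0],:z.shape[1]]
    x=(u-K[0,2])/K[0,0]*z;y=(v-K[1,2])/K[1,1]*z
    P=np.stack([x,-y,-z],-1)@rot(f).T+f["xyz"]; P[z==0]=np.nan; return P
def ray(f,uv,h):
    K=f["K"];uv=np.atleast_2d(np.asarray(uv,float))
    d=np.stack([(uv[:,0]-K[0,2])/K[0,0],-(uv[:,1]-K[1,2])/K[1,1],-np.ones(len(uv))],-1)@rot(f).T
    return f["xyz"]+d*((h-f["xyz"][2])/d[:,2])[:,None]
E
python3 - <<'E'
from h import *
for n,(cu,cv),(gu,gv),(tu,tv) in(("scene0",(385,255),(186,178),(213,225)),("side0",(228,197),(354,248),(330,275))):
    f=load(n);P=cloud(f);hs=cv2.cvtColor(f["image"],cv2.COLOR_BGR2HSV)
    print(n,'table',P[300,300],'chart',P[cv,cu],'grip',P[gv,gu],'tray',P[tv,tu])
    # big white regions on height bands
    white=((hs[...,1]<60)&(hs[...,2]>120))
    for name,m,h in(("chart",white&(abs(P[...,2]-.030)<.008),.030),("tray",white&(P[...,2]>.0)&(P[...,2]<.026),.018)):
        c,l,s,ce=cv2.connectedComponentsWithStats(m.astype(np.uint8))
        for i in range(1,c):
            if s[i,4]<300: continue
            ys,xs=np.where(l==i)
            hull=cv2.convexHull(np.stack([xs,ys],-1).astype(np.float32))[:,0]
            w=ray(f,hull,h)
            r=cv2.minAreaRect((w[:,:2]*1000).astype(np.float32))
            print(name,'px',ce[i].round(),s[i,4],'rect',np.round(r[0],1),np.round(r[1],1),round(r[2],1),'z',np.median(P[l==i][:,2]))
    tan=(hs[...,0]>8)&(hs[...,0]<22)&(hs[...,1]>60)&(P[...,2]>.045)&(P[...,2]<.12)&(P[...,0]>.2)
    tan&=(hs[...,2]>90)
    c,l,s,ce=cv2.connectedComponentsWithStats(tan.astype(np.uint8))
    for i in range(1,c):
        if s[i,4]<60: continue
        q=P[l==i];print('tan',ce[i].round(),s[i,4],q.min(0).round(3),q.max(0).round(3),np.median(q,0).round(3))
        top=q[q[:,2]>np.percentile(q[:,2],99)-.004]
        r=cv2.minAreaRect((top[:,:2]*1000).astype(np.float32));print('   top',r,len(top),top[:,2].mean())
E
```

```text
scene0 table [ 6.99309237e-01  1.09477898e-01 -1.36912570e-04] chart [0.53486749 0.20936463 0.02869756] grip [ 0.573428   -0.2655506   0.07955158] tray [ 0.6212071  -0.15323224  0.01624194]
chart px [52. 42.] 313 rect [ -410.8 -2248.9] [112.2 790.3] 89.8 z 0.030221187806750427
chart px [384. 256.] 3809 rect [526.3 203.7] [203.4 109.7] 15.3 z 0.03005739922012629
chart px [259. 265.] 686 rect [687.2  13.4] [70.  53.5] 81.8 z 0.024866200664665106
chart px [101. 301.] 768 rect [ 892.2 -167.8] [101.4 185. ] 63.8 z 0.030094114879087808
chart px [197. 296.] 2611 rect [804.1 -36.7] [101.8 101.8] 3.9 z 0.029953844970133314
tray px [52. 44.] 493 rect [ -394.1 -2223.7] [154.5 809.4] 89.9 z 0.012922259866292918
tray px [217. 211.] 4117 rect [ 558.6 -203.6] [184.3 294.7] 10.5 z 0.006200768771452703
tray px [343. 195.] 326 rect [362.7  32.4] [ 50.6 171.1] 4.8 z 0.01437821905312825
tray px [260. 267.] 785 rect [680.6  10.5] [91.3 62.7] 75.7 z 0.024435830940155
tray px [103. 306.] 919 rect [ 891.4 -164.8] [103.5 185.7] 65.1 z 0.015899284670634173
tan [202. 131.] 1667 [ 0.2   -0.559  0.045] [ 0.424 -
[... 2682 characters left out ...]
0034179688) 99 0.09917240230730913
tan [355. 247.] 429 [ 0.546 -0.303  0.052] [ 0.575 -0.257  0.102] [ 0.552 -0.288  0.085]
   top ((560.976318359375, -280.5495300292969), (43.91331481933594, 26.55588722229004), 85.79549407958984) 115 0.09939057270135895
tan [400. 319.] 133 [ 0.469 -0.492  0.045] [ 0.503 -0.453  0.058] [ 0.477 -0.48   0.049]
   top ((481.2222900390625, -476.6867370605469), (14.810945510864258, 34.08760452270508), 33.94936752319336) 35 0.0540919343165968
tan [326. 352.] 7306 [ 0.2   -0.564  0.045] [ 0.423 -0.337  0.078] [ 0.294 -0.468  0.074]
   top ((301.5811462402344, -450.22943115234375), (122.18797302246094, 219.19590759277344), 51.67220687866211) 5698 0.07460318692923265
```

```bash
python3 - <<'E'
from h import *
a=load("scene0")["image"][150:250,140:290];b=load("side0")["image"][205:305,255:405]
cv2.imwrite("pics/z1.png",cv2.resize(np.vstack([a,b]),None,fx=3,fy=3,interpolation=cv2.INTER_CUBIC))
E
```

```text
(no output)
```

View pics/z1.png

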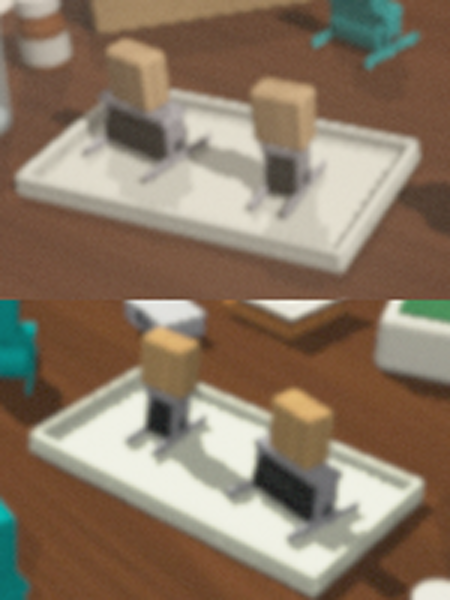

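```bash
cat > go.py <<'E'
# usage: go.py x y z yawdeg -> shift and turn from the current measured pose, tool axes
import sys,numpy as np
from scipy.spatial.transform import Rotation as R
from plant import manip
s=manip.state();q=s["tool_rot"];A=R.from_quat(q[[1,2,3,0]])
x,y,z,yaw=map(float,sys.argv[1:5]);yw=np.radians(yaw)
B=R.from_euler('z',yw)*R.from_euler('x',np.pi)
print('t',round(float(s['time']),2),'pos',s['tool_pos'].round(4),'F',s['contact_force'].round(2),'g',round(float(s['gripper_width']),3),'j',s['joint_pos'].round(2))
print('d',A.inv().apply(np.array([x,y,z])-s['tool_pos']).round(4),'a',(A.inv()*B).as_rotvec().round(4),'xaxis',A.as_matrix()[:,0].round(3),'tooly',A.as_matrix()[:,1].round(3))
E
python3 - <<'E'
from h import *
for n,box in(("scene0",(172,160,202,196)),("side0",(338,232,375,270))):
    f=load(n);P=cloud(f)[box[1]:box[3],box[0]:box[2]]
    q=P.reshape(-1,3);q=q[(q[:,2]>.058)&(q[:,2]<.094)]
    # project level: outline of the grip faces
    a=np.round(q[:,:2]*1000,1)
    # sequential RANSAC lines in plan
    rng=np.random.default_rng(0)
    for k in range(2):
        best=None
        for _ in range(500):
            i,j=rng.choice(len(a),2,replace=False);d=a[j]-a[i];L=np.hypot(*d)
            if L<10: continue
            nn=np.array([-d[1],d[0]])/L;inl=abs((a-a[i])@nn)<1.2
            if best is None or inl.sum()>best.sum(): best=inl
        b=a[best];v=cv2.fitLine(b.astype(np.float32),cv2.DIST_HUBER,0,.01,.01).ravel()
        print(n,len(a),best.sum(),'dir',np.degrees(np.arctan2(v[1],v[0])).round(1),'pt',v[2:].round(1),'ext',b.min(0),b.max(0))
        a=a[~best]
E
python3 go.py 0.562 -0.279 0.18 -3
```

```text
scene0 257 131 dir 87.5 pt [ 573.5 -277.5] ext [ 571.6 -299.3] [ 575.4 -257.3]
scene0 126 64 dir -3.8 pt [ 560.7 -257.1] ext [ 550.4 -259.1] [ 572.9 -256. ]
side0 277 139 dir 86.2 pt [ 549.5 -280.1] ext [ 547.2 -303.4] [ 552.  -259.4]
side0 138 78 dir -3.5 pt [ 561.5 -301.2] ext [ 550.1 -302.4] [ 571.8 -299.9]
t 0.15 pos [0.2647 0.5656 0.2303] F [ 0.16 -0.33 -0.19] g 1.001 j [ 1.01  0.05  1.61  0.    1.48 -0.12]
d [-0.6388  0.6274  0.0512] a [8.0000e-04 1.5000e-03 1.1853e+00] xaxis [ 0.424  0.906 -0.002] tooly [ 0.906 -0.424 -0.   ]
```

```bash
python3 -m handwheel '[{"dx":-0.04,"dy":0.04,"dz":0,"az":0.08},{"dx":-0.08,"dy":0.08,"dz":0,"az":0.16},{"dx":-0.12,"dy":0.12,"dz":0,"az":0.24},{"dx":-0.16,"dy":0.16,"dz":0.01,"az":0.32},{"dx":-0.20,"dy":0.20,"dz":0.01,"az":0.40}]' 0; python3 go.py 0.5615 -0.279 0.18 -3.3
```

```text
t 0.15 pos [0.2647 0.5656 0.2303] F [ 0.16 -0.33 -0.19] g 1.001 j [ 1.01  0.05  1.61  0.    1.48 -0.12]
d [-0.639   0.6269  0.0512] a [8.0000e-04 1.5000e-03 1.1905e+00] xaxis [ 0.424  0.906 -0.002] tooly [ 0.906 -0.424 -0.   ]invalid input at $[0]: expected keys dx, dy, dz, ax, ay, az
```

All six keys are needed in each row.

```bash
python3 -m handwheel '[{"dx":-0.04,"dy":0.04,"dz":0,"ax":0,"ay":0,"az":0.08},{"dx":-0.08,"dy":0.08,"dz":0,"ax":0,"ay":0,"az":0.16},{"dx":-0.12,"dy":0.12,"dz":0,"ax":0,"ay":0,"az":0.24},{"dx":-0.16,"dy":0.16,"dz":0,"ax":0,"ay":0,"az":0.32},{"dx":-0.20,"dy":0.20,"dz":0,"ax":0,"ay":0,"az":0.40}]' 0; python3 go.py 0.5615 -0.279 0.18 -3.3
```

```text
time: 0.78
tool_pos: [0.3614, 0.2984, 0.231]
tool_rot: [0.0, 0.934, 0.357, 0.0]
contact_force: [0.1, 0.1, 1.6]
gripper_width: 1.001
t 0.78 pos [0.3614 0.2984 0.231 ] F [0.09 0.08 1.6 ] g 1.001 j [ 0.53 -0.34  1.96 -0.    1.51 -0.2 ]
d [-0.2364  0.5635  0.0511] a [ 2.000e-04 -0.000e+00  7.885e-01] xaxis [ 0.745  0.668 -0.   ] tooly [ 0.668 -0.745  0.   ]
```

```bash
python3 -m handwheel '[{"dx":-0.024,"dy":0.056,"dz":0,"ax":0,"ay":0,"az":0.08},{"dx":-0.048,"dy":0.112,"dz":0,"ax":0,"ay":0,"az":0.16},{"dx":-0.072,"dy":0.168,"dz":0,"ax":0,"ay":0,"az":0.24},{"dx":-0.096,"dy":0.224,"dz":0,"ax":0,"ay":0,"az":0.32},{"dx":-0.12,"dy":0.28,"dz":0,"ax":0,"ay":0,"az":0.40}]'; python3 go.py 0.5615 -0.279 0.18 -3.3
```

```text
time: 1.4
tool_pos: [0.4596, 0.0097, 0.2313]
tool_rot: [-0.0, 0.986, 0.164, 0.0]
contact_force: [0.3, 1.0, 0.6]
gripper_width: 1.0
t 1.4 pos [0.4596 0.0097 0.2313] F [0.25 0.96 0.58] g 1.0 j [-0.14 -0.36  1.98  0.    1.52 -0.47]
d [0.0028 0.3062 0.0513] a [-0.     -0.0006  0.3877] xaxis [0.946 0.324 0.001] tooly [ 0.324 -0.946  0.   ]
```

```bash
python3 -m handwheel '[{"dx":0,"dy":0.06,"dz":0,"ax":0,"ay":0,"az":0.1},{"dx":0.001,"dy":0.12,"dz":0,"ax":0,"ay":0,"az":0.2},{"dx":0.002,"dy":0.18,"dz":0,"ax":0,"ay":0,"az":0.3},{"dx":0.002,"dy":0.24,"dz":0.01,"ax":0,"ay":0,"az":0.388},{"dx":0.003,"dy":0.29,"dz":0.03,"ax":0,"ay":0,"az":0.388}]'; python3 -m handwheel '[{"dx":0,"dy":0.016,"dz":0.02,"ax":0,"ay":0,"az":0},{"dx":0,"dy":0.016,"dz":0.02,"ax":0,"ay":0,"az":0}]';python3 go.py 0.5615 -0.279 0.063 -3.3
python3 - <<'E'
from plant import manip
import cv2,numpy as np
for n in("scene","wrist"):
    f=manip.grab_frame(n);cv2.imwrite(f"pics/{n}1.png",f["image"]);np.savez(f"pics/{n}1.npz",**f)
E
```

```text
time: 2.02
tool_pos: [0.558, -0.264, 0.2018]
tool_rot: [0.001, 1.0, -0.028, 0.001]
contact_force: [0.3, -0.1, 0.2]
gripper_width: 1.002
time: 2.28
tool_pos: [0.5544, -0.2767, 0.1781]
tool_rot: [-0.002, 1.0, -0.028, -0.003]
contact_force: [0.2, 1.1, -0.1]
gripper_width: 1.003
t 2.27 pos [ 0.5544 -0.2767  0.1781] F [ 0.22  1.06 -0.09] g 1.003 j [-0.58  0.08  1.67  0.    1.39 -0.53]
d [0.0078 0.0023 0.1151] a [-0.0033  0.0051  0.0014] xaxis [ 0.998 -0.056 -0.005] tooly [-0.056 -0.998 -0.003]
```

View pics/wrist1.png

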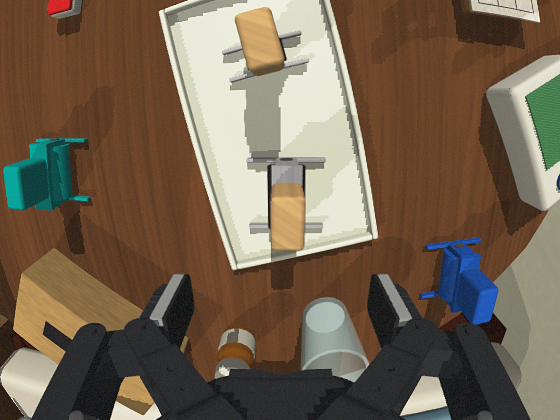

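The wrist view shows the wide roller's grip at about (287,215), centred between the fingers with its axle running along the fingers' pads. Next I lower the arm.

```bash
python3 -m handwheel '[{"dx":0.0075,"dy":0.0025,"dz":0.01,"ax":-0.003,"ay":0.004,"az":0.001},{"dx":0.0075,"dy":0.0025,"dz":0.035,"ax":-0.003,"ay":0.004,"az":0.001},{"dx":0.0075,"dy":0.0025,"dz":0.05,"ax":-0.003,"ay":0.004,"az":0.001},{"dx":0.0075,"dy":0.0025,"dz":0.05,"ax":-0.003,"ay":0.004,"az":0.001}]'; python3 go.py 0.5615 -0.279 0.063 -3.3
```

```text
time: 2.88
tool_pos: [0.5629, -0.2791, 0.1297]
tool_rot: [0.001, 1.0, -0.028, 0.001]
contact_force: [-0.4, 0.2, 0.6]
gripper_width: 1.005
t 2.88 pos [ 0.5629 -0.2791  0.1297] F [-0.41  0.15  0.59] g 1.005 j [-0.58  0.14  1.69 -0.    1.31 -0.52]
d [-0.0015 -0.0001  0.0667] a [ 0.0015 -0.0015  0.0024] xaxis [ 0.998 -0.055  0.002] tooly [-0.055 -0.998  0.002]
```

```bash
python3 -m handwheel '[{"dx":-0.0015,"dy":0,"dz":0.022,"ax":0.001,"ay":-0.001,"az":0.002},{"dx":-0.0015,"dy":0,"dz":0.044,"ax":0.001,"ay":-0.001,"az":0.002},{"dx":-0.0015,"dy":0,"dz":0.060,"ax":0.001,"ay":-0.001,"az":0.002},{"dx":-0.0015,"dy":0,"dz":0.0667,"ax":0.001,"ay":-0.001,"az":0.002},{"dx":-0.0015,"dy":0,"dz":0.0667,"ax":0.001,"ay":-0.001,"az":0.002}]'; python3 go.py 0.5615 -0.279 0.063 -3.3
python3 - <<'E'
from plant import manip
import cv2,numpy as np
o=[]
for n in("scene","side"):
    f=manip.grab_frame(n);np.savez(f"pics/{n}2.npz",**f);o.append(f["image"])
o=np.vstack([cv2.resize(o[0][130:230,110:260],None,fx=3,fy=3),cv2.resize(o[1][190:290,280:430],None,fx=3,fy=3)])
cv2.imwrite("pics/z2.png",o)
E
```

```text
time: 3.5
tool_pos: [0.562, -0.2802, 0.0638]
tool_rot: [0.001, 1.0, -0.029, 0.001]
contact_force: [-0.4, -0.4, -0.2]
gripper_width: 1.0
t 3.5 pos [ 0.562  -0.2802  0.0638] F [-0.45 -0.37 -0.15] g 1.0 j [-0.58  0.21  1.73 -0.    1.2  -0.52]
d [-0.0006 -0.0012  0.0008] a [ 0.0014 -0.0019 -0.0005] xaxis [ 0.998 -0.058  0.002] tooly [-0.058 -0.998  0.001]
```

View pics/z2.png

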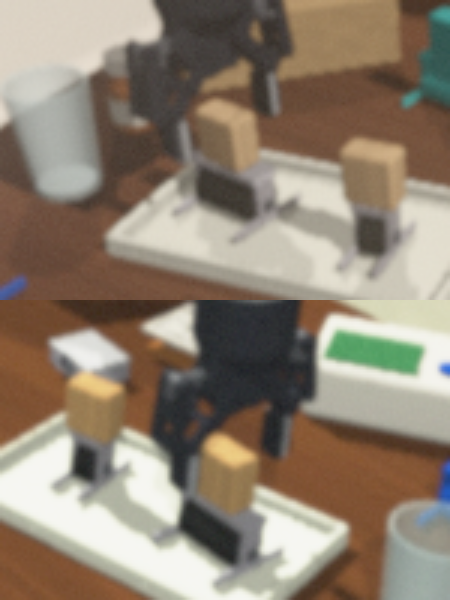

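The open jaws straddle the wide grip in both crops, so I close them.

```bash
python3 -m handwheel '[{"dx":0,"dy":0,"dz":0,"ax":0,"ay":0,"az":0},{"dx":0,"dy":0,"dz":0,"ax":0,"ay":0,"az":0},{"dx":0,"dy":0,"dz":0,"ax":0,"ay":0,"az":0},{"dx":0,"dy":0,"dz":0,"ax":0,"ay":0,"az":0},{"dx":0,"dy":0,"dz":0,"ax":0,"ay":0,"az":0}]' 255; python3 -m handwheel '[{"dx":0,"dy":0,"dz":0,"ax":0,"ay":0,"az":0},{"dx":0,"dy":0,"dz":0,"ax":0,"ay":0,"az":0}]'; python3 go.py 0.5615 -0.279 0.15 -3.3
python3 - <<'E'
from plant import manip
import cv2,numpy as np
o=[]
for n in("scene","side"):
    f=manip.grab_frame(n);np.savez(f"pics/{n}3.npz",**f);o.append(f["image"])
o=np.vstack([cv2.resize(o[0][130:230,110:260],None,fx=3,fy=3),cv2.resize(o[1][190:290,280:430],None,fx=3,fy=3)])
cv2.imwrite("pics/z3.png",o)
E
```

```text
time: 4.22
tool_pos: [0.5625, -0.2804, 0.065]
tool_rot: [0.001, 1.0, -0.029, 0.002]
contact_force: [0.5, 0.6, 1.9]
gripper_width: 0.296
time: 4.47
tool_pos: [0.5625, -0.2804, 0.0649]
tool_rot: [0.001, 1.0, -0.029, 0.002]
contact_force: [-0.5, 0.7, 3.4]
gripper_width: 0.3
t 4.47 pos [ 0.5625 -0.2804  0.0649] F [-0.5   0.7   3.44] g 0.3 j [-0.58  0.21  1.73 -0.    1.2  -0.52]
d [-0.0008 -0.0012 -0.0851] a [ 0.0021 -0.0034 -0.0004] xaxis [ 0.998 -0.058  0.003] tooly [-0.058 -0.998  0.002]
```

View pics/z3.png

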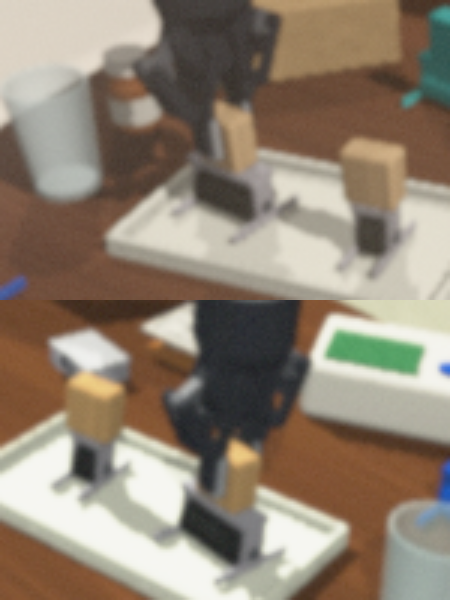

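The grip is held: the opening is 0.30, about 25.6 mm against a 26 mm grip. Next I lift it.

```bash
python3 -m handwheel '[{"dx":0,"dy":0,"dz":-0.01,"ax":0,"ay":0,"az":0},{"dx":0,"dy":0,"dz":-0.035,"ax":0,"ay":0,"az":0},{"dx":0,"dy":0,"dz":-0.07,"ax":0,"ay":0,"az":0},{"dx":0,"dy":0,"dz":-0.11,"ax":0,"ay":0,"az":0},{"dx":0,"dy":0,"dz":-0.15,"ax":0,"ay":0,"az":0}]'; python3 go.py 0.443 0.179 0.21 15.3
python3 - <<'E'
from plant import manip
import cv2,numpy as np
f=manip.grab_frame("side");np.savez("pics/side4.npz",**f);a=f["image"];f=manip.grab_frame("scene");np.savez("pics/scene4.npz",**f)
cv2.imwrite("pics/z4.png",np.hstack([cv2.resize(a[140:300,240:440],None,fx=2,fy=2),cv2.resize(f["image"][60:220,100:300],None,fx=2,fy=2)]))
E
```

```text
time: 5.2
tool_pos: [0.5611, -0.2796, 0.2147]
tool_rot: [0.001, 1.0, -0.029, 0.001]
contact_force: [0.5, -0.8, -4.3]
gripper_width: 0.295
t 5.2 pos [ 0.5611 -0.2796  0.2147] F [ 0.5  -0.79 -4.27] g 0.295 j [-0.58  0.07  1.63 -0.    1.45 -0.52]
d [-0.1446 -0.451   0.0041] a [ 0.0013 -0.001  -0.3251] xaxis [ 0.998 -0.058  0.001] tooly [-0.058 -0.998  0.001]
```

View pics/z4.png

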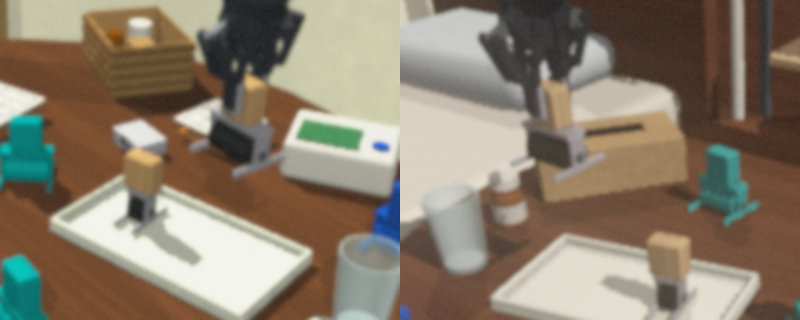

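Both views show the roller held upright and clear of the tray. Next I carry it to the near end of the chart.

```bash
python3 -m handwheel '[{"dx":-0.007,"dy":-0.02,"dz":0,"ax":0,"ay":0,"az":-0.02},{"dx":-0.021,"dy":-0.065,"dz":0,"ax":0,"ay":0,"az":-0.06},{"dx":-0.037,"dy":-0.115,"dz":0,"ax":0,"ay":0,"az":-0.12},{"dx":-0.053,"dy":-0.165,"dz":0,"ax":0,"ay":0,"az":-0.16},{"dx":-0.069,"dy":-0.215,"dz":0,"ax":0,"ay":0,"az":-0.20}]'; python3 go.py 0.443 0.179 0.21 15.3
```

```text
time: 5.92
tool_pos: [0.5028, -0.0587, 0.2104]
tool_rot: [0.0, 0.997, 0.072, -0.001]
contact_force: [-0.2, -0.2, -3.7]
gripper_width: 0.297
t 5.92 pos [ 0.5028 -0.0587  0.2104] F [-0.18 -0.16 -3.69] g 0.297 j [-0.26 -0.22  1.91 -0.    1.46 -0.41]
d [-0.0251 -0.2438  0.0005] a [-0.0003  0.0022 -0.1231] xaxis [ 0.99   0.143 -0.002] tooly [ 0.143 -0.99  -0.   ]
```

```bash
python3 -m handwheel '[{"dx":-0.006,"dy":-0.055,"dz":0,"ax":0,"ay":0,"az":-0.03},{"dx":-0.012,"dy":-0.11,"dz":0,"ax":0,"ay":0,"az":-0.06},{"dx":-0.018,"dy":-0.165,"dz":0,"ax":0,"ay":0,"az":-0.09},{"dx":-0.023,"dy":-0.215,"dz":0,"ax":0,"ay":0,"az":-0.12},{"dx":-0.025,"dy":-0.24,"dz":0,"ax":0,"ay":0,"az":-0.123}]'; python3 -m handwheel '[{"dx":0,"dy":-0.003,"dz":0,"ax":0,"ay":0,"az":0},{"dx":0,"dy":-0.003,"dz":0.02,"ax":0,"ay":0,"az":0},{"dx":0,"dy":-0.003,"dz":0.05,"ax":0,"ay":0,"az":0},{"dx":0,"dy":-0.003,"dz":0.08,"ax":0,"ay":0,"az":0},{"dx":0,"dy":-0.003,"dz":0.08,"ax":0,"ay":0,"az":0}]'; python3 go.py 0.443 0.179 0.100 15.3
python3 - <<'E'
from plant import manip
import cv2,numpy as np
o=[]
for n in("scene","side"):
    f=manip.grab_frame(n);np.savez(f"pics/{n}5.npz",**f);o.append(f["image"])
w=manip.grab_frame("wrist");cv2.imwrite("pics/w5.png",w["image"])
cv2.imwrite("pics/z5.png",np.hstack([cv2.resize(o[0][150:310,310:470],None,fx=2.5,fy=2.5),cv2.resize(o[1][90:250,150:310],None,fx=2.5,fy=2.5)]))
E
```

```text
time: 6.55
tool_pos: [0.4434, 0.1749, 0.2099]
tool_rot: [0.001, 0.991, 0.134, -0.001]
contact_force: [0.7, -0.8, -2.9]
gripper_width: 0.298
time: 7.18
tool_pos: [0.443, 0.1736, 0.1282]
tool_rot: [0.002, 0.991, 0.131, -0.003]
contact_force: [-1.0, 0.7, -3.6]
gripper_width: 0.292
t 7.17 pos [0.443  0.1736 0.1282] F [-1.01  0.7  -3.64] g 0.292 j [ 0.22 -0.22  2.05 -0.    1.32 -0.04]
d [ 0.0016 -0.0053  0.0282] a [ 0.0027  0.0073 -0.0037] xaxis [ 0.966  0.26  -0.007] tooly [ 0.26  -0.966  0.003]
```

View pics/z5.png

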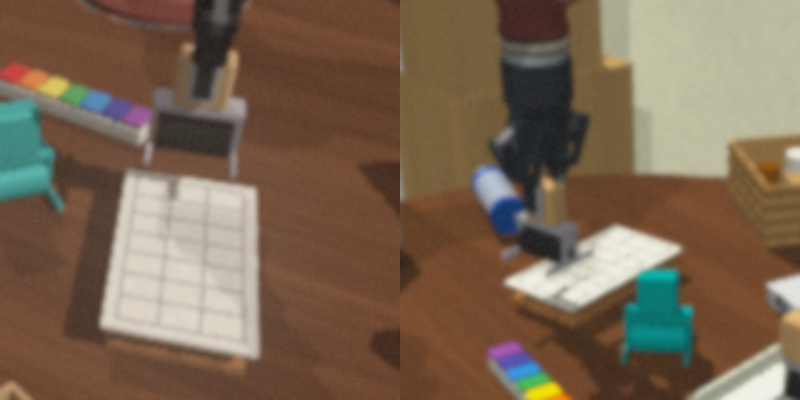

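View pics/w5.png

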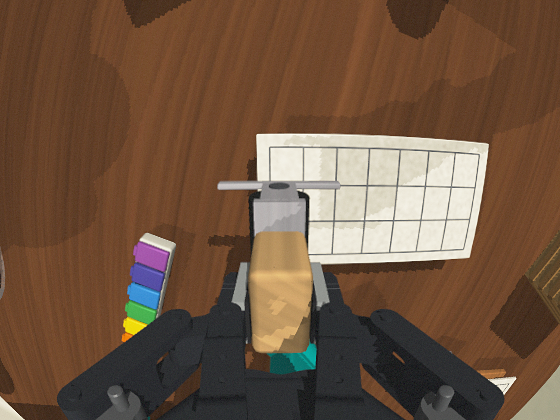

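The pictures show the roller over the near end of the chart. The wrist view has the chart at (260–485, 135–265), with the skid and drum at (280,190) near its left end. I take out the small offset, then descend.

```bash
python3 -m handwheel '[{"dx":0.0015,"dy":-0.005,"dz":0.0,"ax":0.002,"ay":0.005,"az":-0.004},{"dx":0.0015,"dy":-0.005,"dz":0.012,"ax":0.002,"ay":0.005,"az":-0.004},{"dx":0.0015,"dy":-0.005,"dz":0.024,"ax":0.002,"ay":0.005,"az":-0.004},{"dx":0.0015,"dy":-0.005,"dz":0.030,"ax":0.002,"ay":0.005,"az":-0.004},{"dx":0.0015,"dy":-0.005,"dz":0.030,"ax":0.002,"ay":0.005,"az":-0.004}]'; python3 go.py 0.443 0.179 0.089 15.3
python3 - <<'E'
from plant import manip
import cv2,numpy as np
F=[]
for i in range(3):
    f=manip.grab_frame("scene");s=manip.state();F.append(s["contact_force"])
print(np.mean(F,0),s["tool_pos"],s["time"])
E
```

```text
time: 7.95
tool_pos: [0.4457, 0.1803, 0.1021]
tool_rot: [0.0, 0.991, 0.134, 0.003]
contact_force: [-0.4, -0.8, -2.6]
gripper_width: 0.297
t 7.95 pos [0.4457 0.1803 0.1021] F [-0.42 -0.77 -2.58] g 0.297 j [ 0.23 -0.19  2.06 -0.    1.26 -0.04]
d [-0.003   0.0006  0.0131] a [ 0.0008 -0.0051  0.002 ] xaxis [0.964 0.266 0.005] tooly [ 0.266 -0.964  0.001]
[ 0.23953179  0.32377031 -3.6050376 ] [0.44675252 0.18056923 0.10360302] 8.1
```

```bash
cat > hold.py <<'E'
from plant import manip
import numpy as np,sys
F=[];p=[]
for i in range(int(sys.argv[1])):
    manip.grab_frame("scene");s=manip.state();F.append(s["contact_force"]);p.append(s["tool_pos"])
F=np.array(F);p=np.array(p);print(s['time'].round(2) if hasattr(s['time'],'round') else s['time']);print('F',F.mean(0).round(2),'fz',F[:,2].round(1));print(p.round(4).tolist());d=p[-1]-[.525,.2015,0];c,q=np.cos(np.radians(15.3)),np.sin(np.radians(15.3));print('along',((d[0]*c+d[1]*q)*1000).round(1),'lat',((-d[0]*q+d[1]*c)*1000).round(1),'qv',s['tool_rot'].round(4))
E
python3 hold.py 6; python3 go.py 0.443 0.179 0.089 15.3
```

```text
8.4
F [-0.55 -0.09 -3.18] fz [-3.  -3.7 -2.7 -3.8 -2.6 -3.3]
[[0.4468, 0.1806, 0.1037], [0.4468, 0.1806, 0.1038], [0.4468, 0.1806, 0.1037], [0.4468, 0.1806, 0.1037], [0.4467, 0.1805, 0.1036], [0.4466, 0.1806, 0.1036]]
along -81.1 lat 0.5 qv [-1.000e-04  9.910e-01  1.341e-01  3.900e-03]
t 8.4 pos [0.4466 0.1806 0.1036] F [-0.49 -0.44 -3.33] g 0.295 j [ 0.23 -0.19  2.06 -0.    1.26 -0.04]
d [-0.004   0.0005  0.0145] a [ 0.0009 -0.0077  0.002 ] xaxis [0.964 0.266 0.008] tooly [ 0.266 -0.964  0.001]
```

```bash
python3 -m handwheel '[{"dx":-0.004,"dy":0,"dz":0.005,"ax":0,"ay":-0.0075,"az":0.002},{"dx":-0.004,"dy":0,"dz":0.0105,"ax":0,"ay":-0.0075,"az":0.002},{"dx":-0.004,"dy":0,"dz":0.0105,"ax":0,"ay":-0.0075,"az":0.002},{"dx":-0.004,"dy":0,"dz":0.0105,"ax":0,"ay":-0.0075,"az":0.002}]'; python3 hold.py 4; python3 go.py 0.443 0.179 0.089 15.3
```

```text
time: 8.9
tool_pos: [0.4426, 0.1795, 0.0926]
tool_rot: [0.0, 0.991, 0.133, -0.0]
contact_force: [0.3, 0.7, -2.7]
gripper_width: 0.295
9.1
F [-0.35 -0.29 -3.35] fz [-4.  -2.9 -3.  -3.5]
[[0.4428, 0.1795, 0.0928], [0.4428, 0.1795, 0.0929], [0.4428, 0.1795, 0.0929], [0.4429, 0.1795, 0.093]]
along -85.0 lat 0.5 qv [4.000e-04 9.911e-01 1.331e-01 2.000e-04]
t 9.1 pos [0.4429 0.1795 0.093 ] F [ 0.12 -0.13 -3.54] g 0.293 j [ 0.23 -0.18  2.07 -0.    1.25 -0.04]
d [-0.      0.0005  0.004 ] a [ 0.0009 -0.0002  0.    ] xaxis [0.965 0.264 0.   ] tooly [ 0.264 -0.965  0.001]
```

```bash
python3 -m handwheel '[{"dx":0,"dy":0.0005,"dz":0.003,"ax":0,"ay":0,"az":0},{"dx":0,"dy":0.0005,"dz":0.005,"ax":0,"ay":0,"az":0},{"dx":0,"dy":0.0005,"dz":0.006,"ax":0,"ay":0,"az":0},{"dx":0,"dy":0.0005,"dz":0.006,"ax":0,"ay":0,"az":0}]'; python3 hold.py 4; python3 go.py 0.443 0.179 0.084 15.3
```

```text
time: 9.6
tool_pos: [0.4431, 0.179, 0.0872]
tool_rot: [0.0, 0.991, 0.133, 0.0]
contact_force: [-1.3, -0.0, -0.1]
gripper_width: 0.296
9.8
F [-0.16  0.31  0.5 ] fz [0.2 0.9 0.2 0.6]
[[0.4431, 0.179, 0.0872], [0.4431, 0.179, 0.0872], [0.4431, 0.179, 0.0871], [0.4431, 0.179, 0.0871]]
along -84.9 lat -0.1 qv [5.000e-04 9.911e-01 1.331e-01 3.000e-04]
t 9.8 pos [0.4431 0.179  0.0871] F [-0.71  0.69  0.58] g 0.291 j [ 0.23 -0.17  2.08 -0.    1.23 -0.04]
d [-0.0001 -0.      0.0031] a [ 0.001  -0.0004 -0.    ] xaxis [0.965 0.264 0.   ] tooly [ 0.264 -0.965  0.001]
```

The measured force is 3.85 N, meaning 1.85 mm of sink, which matches the geometry. I press another 3.1 mm.

```bash
python3 -m handwheel '[{"dx":0,"dy":0,"dz":0.0015,"ax":0,"ay":0,"az":0},{"dx":0,"dy":0,"dz":0.003,"ax":0,"ay":0,"az":0},{"dx":0,"dy":0,"dz":0.0032,"ax":0,"ay":0,"az":0},{"dx":0,"dy":0,"dz":0.0032,"ax":0,"ay":0,"az":0}]'; python3 hold.py 4; python3 go.py 0.607 0.224 0.084 15.3
python3 - <<'E'
from h import *
P=cloud(dict(__import__('plant').manip.grab_frame("side")));print('sheet z',P[190:200,225:235,2].mean())
E
```

```text
time: 10.3
tool_pos: [0.4431, 0.1791, 0.0839]
tool_rot: [0.0, 0.991, 0.133, 0.0]
contact_force: [-0.3, -0.6, 3.5]
gripper_width: 0.298
10.5
F [ 0.49 -0.38  3.98] fz [4.  4.2 4.1 3.7]
[[0.4431, 0.179, 0.0839], [0.4432, 0.179, 0.0839], [0.4431, 0.179, 0.0839], [0.4432, 0.179, 0.0839]]
along -84.9 lat -0.1 qv [4.000e-04 9.911e-01 1.331e-01 4.000e-04]
t 10.5 pos [0.4432 0.179  0.0839] F [-0.08 -0.08  3.68] g 0.298 j [ 0.23 -0.17  2.08 -0.    1.23 -0.04]
d [ 1.699e-01 -1.000e-04 -0.000e+00] a [ 0.0009 -0.0007 -0.0001] xaxis [0.965 0.264 0.001] tooly [ 0.264 -0.965  0.001]
sheet z 0.02514775952636459
```

The sheet is at 25.1 mm, so half-way down. Now I roll, starting gently.

```bash
python3 -m handwheel '[{"dx":0.002,"dy":0,"dz":0,"ax":0,"ay":0,"az":0},{"dx":0.006,"dy":0,"dz":0,"ax":0,"ay":0,"az":0},{"dx":0.011,"dy":0,"dz":0,"ax":0,"ay":0,"az":0},{"dx":0.016,"dy":0,"dz":0,"ax":0,"ay":0,"az":0},{"dx":0.021,"dy":0,"dz":0,"ax":0,"ay":0,"az":0}]'; python3 go.py 0.607 0.224 0.084 15.3
```

```text
time: 11.18
tool_pos: [0.4634, 0.1846, 0.0835]
tool_rot: [0.0, 0.991, 0.133, -0.0]
contact_force: [-0.1, -0.9, 3.9]
gripper_width: 0.293
t 11.18 pos [0.4634 0.1846 0.0835] F [-0.08 -0.92  3.86] g 0.293 j [ 0.23 -0.11  2.03 -0.    1.22 -0.04]
d [ 1.489e-01 -1.000e-04 -5.000e-04] a [ 0.0008  0.0003 -0.0001] xaxis [ 0.965  0.264 -0.   ] tooly [ 0.264 -0.965  0.001]
```

```bash
python3 -m handwheel '[{"dx":0.006,"dy":0,"dz":0,"ax":0,"ay":0,"az":0},{"dx":0.012,"dy":0,"dz":0,"ax":0,"ay":0,"az":0},{"dx":0.018,"dy":0,"dz":-0.0002,"ax":0,"ay":0,"az":0},{"dx":0.024,"dy":0,"dz":-0.0003,"ax":0,"ay":0,"az":0},{"dx":0.030,"dy":0,"dz":-0.0004,"ax":0,"ay":0,"az":0}]'; python3 go.py 0.607 0.224 0.084 15.3
```

```text
time: 11.8
tool_pos: [0.4923, 0.1926, 0.0839]
tool_rot: [0.0, 0.991, 0.133, -0.0]
contact_force: [-0.3, 0.7, 4.3]
gripper_width: 0.292
t 11.8 pos [0.4923 0.1926 0.0839] F [-0.26  0.68  4.25] g 0.292 j [ 0.23 -0.04  1.96 -0.    1.22 -0.03]
d [ 1.189e-01 -1.000e-04 -2.000e-04] a [ 0.0007  0.0004 -0.    ] xaxis [ 0.965  0.264 -0.   ] tooly [ 0.264 -0.965  0.001]
```

```bash
python3 -m handwheel '[{"dx":0.007,"dy":0,"dz":-0.0001,"ax":0,"ay":0,"az":0},{"dx":0.014,"dy":0,"dz":-0.0002,"ax":0,"ay":0,"az":0},{"dx":0.021,"dy":0,"dz":-0.0003,"ax":0,"ay":0,"az":0},{"dx":0.028,"dy":0,"dz":-0.0003,"ax":0,"ay":0,"az":0},{"dx":0.035,"dy":0,"dz":-0.0003,"ax":0,"ay":0,"az":0}]'; python3 go.py 0.607 0.224 0.084 15.3
```

```text
time: 12.42
tool_pos: [0.5261, 0.2019, 0.0842]
tool_rot: [0.0, 0.991, 0.133, -0.0]
contact_force: [-1.3, 0.8, 3.7]
gripper_width: 0.289
t 12.43 pos [0.5261 0.2019 0.0842] F [-1.29  0.82  3.71] g 0.289 j [ 0.23  0.05  1.88 -0.    1.22 -0.03]
d [0.0838 0.     0.0001] a [0.0006 0.0004 0.    ] xaxis [ 0.965  0.264 -0.   ] tooly [ 0.264 -0.965  0.001]
```

```bash
python3 -m handwheel '[{"dx":0.007,"dy":0,"dz":0,"ax":0,"ay":0,"az":0},{"dx":0.014,"dy":0,"dz":0.0001,"ax":0,"ay":0,"az":0},{"dx":0.021,"dy":0,"dz":0.0001,"ax":0,"ay":0,"az":0},{"dx":0.028,"dy":0,"dz":0.0001,"ax":0,"ay":0,"az":0},{"dx":0.035,"dy":0,"dz":0.0001,"ax":0,"ay":0,"az":0}]'; python3 go.py 0.607 0.224 0.084 15.3
python3 - <<'E'
from h import *
f=dict(__import__('plant').manip.grab_frame("scene"));cv2.imwrite("pics/z6.png",cv2.resize(f["image"][150:310,310:470],None,fx=3,fy=3));np.savez("pics/scene6.npz",**f)
E
```

```text
time: 13.05
tool_pos: [0.5599, 0.2112, 0.0841]
tool_rot: [0.0, 0.991, 0.133, -0.0]
contact_force: [-1.2, 1.7, 3.5]
gripper_width: 0.296
t 13.05 pos [0.5599 0.2112 0.0841] F [-1.22  1.66  3.5 ] g 0.296 j [ 0.24  0.12  1.79 -0.    1.22 -0.03]
d [0.0488 0.     0.0001] a [ 0.0006  0.0003 -0.0001] xaxis [ 0.965  0.264 -0.   ] tooly [ 0.264 -0.965  0.001]
```

View pics/z6.png

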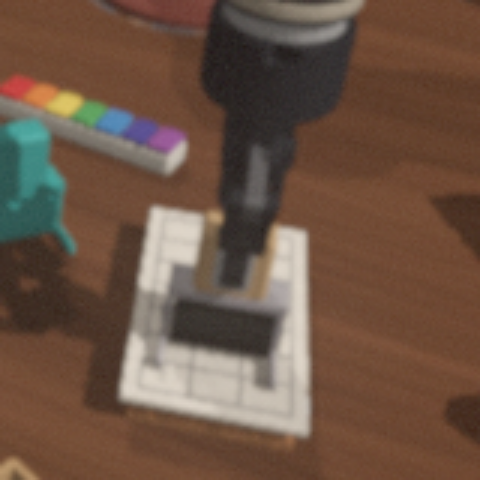

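The roller is centred across the sheet (drum at about (225,330) in the crop). I carry on rolling.

```bash
python3 -m handwheel '[{"dx":0.004,"dy":0,"dz":0,"ax":0,"ay":0,"az":0},{"dx":0.010,"dy":0,"dz":0,"ax":0,"ay":0,"az":0},{"dx":0.017,"dy":0,"dz":0.0001,"ax":0,"ay":0,"az":0},{"dx":0.024,"dy":0,"dz":0.0001,"ax":0,"ay":0,"az":0},{"dx":0.030,"dy":0,"dz":0.0001,"ax":0,"ay":0,"az":0}]'; python3 go.py 0.607 0.224 0.084 15.3;  python3 -m handwheel '[{"dx":0.006,"dy":0,"dz":0,"ax":0,"ay":0,"az":0},{"dx":0.012,"dy":0,"dz":0,"ax":0,"ay":0,"az":0},{"dx":0.016,"dy":0,"dz":0,"ax":0,"ay":0,"az":0},{"dx":0.019,"dy":0,"dz":0,"ax":0,"ay":0,"az":0},{"dx":0.020,"dy":0,"dz":0,"ax":0,"ay":0,"az":0}]'; python3 hold.py 3
```

```text
time: 13.72
tool_pos: [0.5889, 0.2191, 0.084]
tool_rot: [0.0, 0.991, 0.133, -0.0]
contact_force: [-0.7, 2.6, 3.6]
gripper_width: 0.291
t 13.72 pos [0.5889 0.2191 0.084 ] F [-0.68  2.57  3.64] g 0.291 j [ 0.24  0.19  1.72 -0.    1.23 -0.03]
d [0.0188 0.     0.    ] a [ 0.0006  0.0002 -0.    ] xaxis [ 0.965  0.264 -0.   ] tooly [ 0.264 -0.965  0.001]
time: 14.35
tool_pos: [0.6078, 0.2242, 0.084]
tool_rot: [0.0, 0.991, 0.133, -0.0]
contact_force: [-1.2, 3.1, 4.7]
gripper_width: 0.3
14.5
F [-0.8   3.64  4.43] fz [4.1 4.9 4.3]
[[0.6078, 0.2243, 0.084], [0.6078, 0.2242, 0.084], [0.6078, 0.2242, 0.0841]]
along 85.9 lat 0.1 qv [3.000e-04 9.911e-01 1.331e-01 2.000e-04]
```

The roll is complete: it ran from -85 to +86 mm at about 7 N. Now I lift straight up.

```bash
python3 -m handwheel '[{"dx":0,"dy":0,"dz":-0.005,"ax":0,"ay":0,"az":0},{"dx":0,"dy":0,"dz":-0.02,"ax":0,"ay":0,"az":0},{"dx":0,"dy":0,"dz":-0.055,"ax":0,"ay":0,"az":0},{"dx":0,"dy":0,"dz":-0.095,"ax":0,"ay":0,"az":0},{"dx":0,"dy":0,"dz":-0.125,"ax":0,"ay":0,"az":0}]'; python3 go.py 0.5625 -0.28 0.21 -3.3
```

```text
time: 15.12
tool_pos: [0.6078, 0.2233, 0.2107]
tool_rot: [0.001, 0.991, 0.133, 0.0]
contact_force: [0.9, -0.3, -3.4]
gripper_width: 0.298
t 15.12 pos [0.6078 0.2233 0.2107] F [ 0.86 -0.33 -3.35] g 0.298 j [ 0.24  0.12  1.58 -0.    1.45 -0.03]
d [-0.1763  0.4736  0.0018] a [ 0.0024 -0.0004  0.3242] xaxis [ 0.965  0.263 -0.   ] tooly [ 0.263 -0.965  0.002]
```

```bash
python3 -m handwheel '[{"dx":-0.01,"dy":0.02,"dz":0,"ax":0,"ay":0,"az":0.02},{"dx":-0.025,"dy":0.065,"dz":0,"ax":0,"ay":0,"az":0.06},{"dx":-0.044,"dy":0.115,"dz":0,"ax":0,"ay":0,"az":0.11},{"dx":-0.062,"dy":0.165,"dz":0,"ax":0,"ay":0,"az":0.15},{"dx":-0.080,"dy":0.215,"dz":0,"ax":0,"ay":0,"az":0.19}]'; python3 go.py 0.5625 -0.28 0.21 -3.3
```

```text
time: 15.75
tool_pos: [0.585, -0.0071, 0.2067]
tool_rot: [0.001, 0.999, 0.037, -0.002]
contact_force: [0.7, -0.2, -4.3]
gripper_width: 0.296
t 15.75 pos [ 0.585  -0.0071  0.2067] F [ 0.69 -0.24 -4.3 ] g 0.296 j [-0.14 -0.02  1.73 -0.    1.44 -0.21]
d [-0.0428  0.2705 -0.0027] a [0.0018 0.0043 0.1321] xaxis [ 0.997  0.074 -0.004] tooly [ 0.074 -0.997  0.002]
```

```bash
python3 -m handwheel '[{"dx":-0.009,"dy":0.055,"dz":0,"ax":0,"ay":0,"az":0.03},{"dx":-0.018,"dy":0.11,"dz":0,"ax":0,"ay":0,"az":0.06},{"dx":-0.027,"dy":0.165,"dz":0,"ax":0,"ay":0,"az":0.09},{"dx":-0.034,"dy":0.215,"dz":0,"ax":0,"ay":0,"az":0.12},{"dx":-0.040,"dy":0.25,"dz":0,"ax":0,"ay":0,"az":0.132}]'; python3 -m handwheel '[{"dx":-0.002,"dy":0.012,"dz":0,"ax":0,"ay":0,"az":0},{"dx":-0.003,"dy":0.018,"dz":0,"ax":0,"ay":0,"az":0},{"dx":-0.003,"dy":0.018,"dz":0,"ax":0,"ay":0,"az":0}]'; python3 hold.py 3; python3 go.py 0.5625 -0.28 0.09 -3.3
```

```text
time: 16.38
tool_pos: [0.5638, -0.2594, 0.2069]
tool_rot: [0.0, 1.0, -0.029, -0.002]
contact_force: [0.1, 1.1, -3.2]
gripper_width: 0.295
time: 16.75
tool_pos: [0.5622, -0.2738, 0.2088]
tool_rot: [0.0, 1.0, -0.027, -0.001]
contact_force: [0.6, 0.7, -2.9]
gripper_width: 0.298
16.9
F [ 0.01  0.13 -2.76] fz [-3.2 -2.7 -2.3]
[[0.5625, -0.2735, 0.209], [0.5627, -0.2734, 0.2093], [0.5628, -0.2734, 0.2094]]
along -88.8 lat -468.0 qv [ 3.000e-04  9.996e-01 -2.680e-02 -0.000e+00]
t 16.9 pos [ 0.5628 -0.2734  0.2094] F [ 0.34  0.74 -2.34] g 0.293 j [-0.57  0.07  1.63 -0.    1.44 -0.52]
d [0.     0.0065 0.1194] a [0.0007 0.0001 0.004 ] xaxis [ 0.999 -0.054 -0.   ] tooly [-0.054 -0.999  0.001]
```

```bash
python3 -m handwheel '[{"dx":0,"dy":0.0065,"dz":0.015,"ax":0,"ay":0,"az":0.004},{"dx":0,"dy":0.0065,"dz":0.055,"ax":0,"ay":0,"az":0.004},{"dx":0,"dy":0.0065,"dz":0.095,"ax":0,"ay":0,"az":0.004},{"dx":0,"dy":0.0065,"dz":0.125,"ax":0,"ay":0,"az":0.004},{"dx":0,"dy":0.0065,"dz":0.134,"ax":0,"ay":0,"az":0.004}]';python3 -m handwheel '[{"dx":0,"dy":0,"dz":0,"ax":0,"ay":0,"az":0}]'; python3 hold.py 3; python3 go.py 0.5625 -0.28 0.065 -3.3
```

```text
time: 17.52
tool_pos: [0.5603, -0.2796, 0.0715]
tool_rot: [-0.001, 1.0, -0.029, -0.003]
contact_force: [-0.9, 0.1, -2.8]
gripper_width: 0.297
time: 17.65
tool_pos: [0.5621, -0.2808, 0.0749]
tool_rot: [0.0, 1.0, -0.029, -0.001]
contact_force: [0.4, -0.3, -2.8]
gripper_width: 0.298
17.8
F [-0.05  0.1  -2.77] fz [-2.7 -2.6 -2.9]
[[0.5629, -0.2814, 0.0763], [0.5634, -0.2817, 0.0772], [0.5635, -0.2818, 0.0776]]
along -90.4 lat -476.4 qv [ 0.0014  0.9996 -0.0294  0.0015]
t 17.8 pos [ 0.5635 -0.2818  0.0776] F [-0.77  0.18 -2.94] g 0.294 j [-0.58  0.2   1.72 -0.    1.22 -0.52]
d [-0.0012 -0.0018  0.0125] a [ 0.0027 -0.0031 -0.0013] xaxis [ 0.998 -0.059  0.003] tooly [-0.059 -0.998  0.003]
```

```bash
python3 -m handwheel '[{"dx":-0.001,"dy":-0.0015,"dz":0.005,"ax":0.001,"ay":-0.002,"az":0},{"dx":-0.001,"dy":-0.0015,"dz":0.008,"ax":0.001,"ay":-0.002,"az":0},{"dx":-0.001,"dy":-0.0015,"dz":0.010,"ax":0.001,"ay":-0.002,"az":0},{"dx":-0.001,"dy":-0.0015,"dz":0.010,"ax":0.001,"ay":-0.002,"az":0}]'; python3 hold.py 4; python3 go.py 0.5625 -0.28 0.065 -3.3
```

```text
time: 18.3
tool_pos: [0.5613, -0.2795, 0.0653]
tool_rot: [-0.0, 1.0, -0.029, -0.001]
contact_force: [-0.6, -0.4, -2.5]
gripper_width: 0.298
18.5
F [-0.14 -0.09 -2.81] fz [-2.7 -2.6 -3.2 -2.7]
[[0.5613, -0.2795, 0.0654], [0.5614, -0.2795, 0.0654], [0.5614, -0.2795, 0.0655], [0.5614, -0.2795, 0.0655]]
along -91.8 lat -473.6 qv [-0.      0.9996 -0.0295 -0.001 ]
t 18.5 pos [ 0.5614 -0.2795  0.0655] F [-0.66 -0.58 -2.72] g 0.295 j [-0.58  0.21  1.73 -0.    1.2  -0.52]
d [0.0011 0.0004 0.0005] a [-0.      0.0019 -0.0014] xaxis [ 0.998 -0.059 -0.002] tooly [-0.059 -0.998 -0.   ]
```

```bash
python3 -m handwheel '[{"dx":0,"dy":0,"dz":0.0005,"ax":0,"ay":0.002,"az":0},{"dx":0,"dy":0,"dz":0.001,"ax":0,"ay":0.002,"az":0},{"dx":0,"dy":0,"dz":0.001,"ax":0,"ay":0.002,"az":0}]'; python3 hold.py 4
```

```text
time: 18.88
tool_pos: [0.5616, -0.2796, 0.065]
tool_rot: [0.0, 1.0, -0.029, 0.0]
contact_force: [-0.5, 0.3, 0.1]
gripper_width: 0.297
19.075
F [-0.43  1.07  1.36] fz [0.2 2.4 1.4 1.5]
[[0.5616, -0.2796, 0.065], [0.5616, -0.2796, 0.065], [0.5617, -0.2796, 0.065], [0.5617, -0.2796, 0.065]]
along -91.5 lat -473.7 qv [ 1.000e-04  9.996e-01 -2.940e-02  3.000e-04]
```

The drum is resting on the tray (about +4 N). I release in two stages.

```bash
python3 -m handwheel '[{"dx":0,"dy":0,"dz":0,"ax":0,"ay":0,"az":0},{"dx":0,"dy":0,"dz":0,"ax":0,"ay":0,"az":0},{"dx":0,"dy":0,"dz":0,"ax":0,"ay":0,"az":0}]' 120; python3 -m handwheel '[{"dx":0,"dy":0,"dz":0,"ax":0,"ay":0,"az":0},{"dx":0,"dy":0,"dz":0,"ax":0,"ay":0,"az":0},{"dx":0,"dy":0,"dz":0,"ax":0,"ay":0,"az":0}]' 0;python3 -m handwheel '[{"dx":0,"dy":0,"dz":-0.01,"ax":0,"ay":0,"az":0},{"dx":0,"dy":0,"dz":-0.03,"ax":0,"ay":0,"az":0},{"dx":0,"dy":0,"dz":-0.06,"ax":0,"ay":0,"az":0},{"dx":0,"dy":0,"dz":-0.1,"ax":0,"ay":0,"az":0},{"dx":0,"dy":0,"dz":-0.14,"ax":0,"ay":0,"az":0}]'
python3 - <<'E'
from plant import manip
import cv2,numpy as np
o=[]
for n in("scene","side"):
    f=manip.grab_frame(n);np.savez(f"pics/{n}7.npz",**f);o.append(f["image"])
cv2.imwrite("pics/z7.png",np.vstack([cv2.resize(o[0][130:230,110:260],None,fx=3,fy=3),cv2.resize(o[1][190:290,280:430],None,fx=3,fy=3)]))
E
```

```text
time: 19.45
tool_pos: [0.5615, -0.2796, 0.0645]
tool_rot: [0.0, 1.0, -0.03, 0.0]
contact_force: [0.4, -0.6, -0.4]
gripper_width: 0.532
time: 19.82
tool_pos: [0.5614, -0.2795, 0.0645]
tool_rot: [-0.0, 1.0, -0.029, 0.0]
contact_force: [-0.8, -0.5, 0.0]
gripper_width: 1.003
time: 20.45
tool_pos: [0.5616, -0.2796, 0.2077]
tool_rot: [0.0, 1.0, -0.029, 0.001]
contact_force: [0.3, -0.4, 1.3]
gripper_width: 1.002
```

View pics/z7.png

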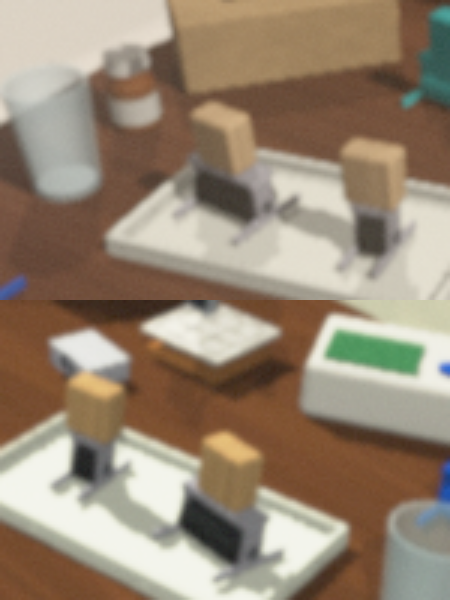

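The wide roller (scene crop (225,165), side crop (228,500)) stands upright on the tray and the gripper is clear. I check its position and the chart height with numbers, then hand in.

```bash
python3 -m handwheel '[{"dx":0,"dy":0,"dz":0,"ax":0,"ay":0,"az":0},{"dx":0,"dy":0,"dz":0,"ax":0,"ay":0,"az":0},{"dx":0,"dy":0,"dz":0,"ax":0,"ay":0,"az":0},{"dx":0,"dy":0,"dz":0,"ax":0,"ay":0,"az":0}]'; python3 - <<'E'
from plant import manip
from h import *
f=dict(manip.grab_frame("side"));P=cloud(f);hs=cv2.cvtColor(f["image"],cv2.COLOR_BGR2HSV)
print('sheet z',np.nanmean(P[192:200,222:234,2]))
m=(hs[...,0]>8)&(hs[...,0]<22)&(hs[...,1]>60)&(hs[...,2]>90);m&=(P[...,2]>.055)&(P[...,2]<.12)&(abs(P[...,0]-.56)<.06)&(abs(P[...,1]+.28)<.06)
q=P[m];print('grip',q.min(0).round(3),q.max(0).round(3))
t=q[q[:,2]>.097];print('top centre',cv2.minAreaRect((t[:,:2]*1000).astype(np.float32)))
s=manip.state();print(s['time'],s['contact_force'],s['gripper_width']);manip.job_done()
E
```

```text
time: 21.05
tool_pos: [0.561, -0.2793, 0.2034]
tool_rot: [-0.001, 1.0, -0.029, -0.001]
contact_force: [1.2, -0.3, 0.1]
gripper_width: 0.999
sheet z 0.030322056764998162
grip [ 0.551 -0.303  0.055] [ 0.58  -0.256  0.102]
top centre ((566.6614379882812, -279.5448303222656), (43.546661376953125, 25.840988159179688), 88.41060638427734)
21.1 [0.89689091 0.59494018 0.3019812 ] 1.0022724803361467
the job is handed in; nothing more can be done
```

I rolled the wide-drum roller once along the middle of the long sheet, stood it back on the white tray, let go and handed in at about 21 s of the 54 s allowed.

- **Rolling:** the pass ran from 85 mm before the sheet's centre to 86 mm past it, within 1 mm of the middle line. The sheet measured 25.1 mm high when pressed, against 30 mm free.
- **Pressing force:** it read about 7–8 N throughout, against 7 N at half-way and 12 N at the hard stop. I took these readings between short moves rather than continuously. A sideways force of up to about 3.6 N built up near the far end.
- **Last checks:** the roller stands in the tray with its grip top at about 0.10 m. It leans slightly, with the top about 5 mm further along x than before, which is roughly the 3° play on its skids. The sheet is back up at 30.3 mm. The gripper is open, well above everything, with no force on it beyond sensor noise.
- **Not checked:** I did not measure how far the drum turned. I inferred that it rolled from the steady contact, and saw no failed or conflicting checks.

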